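Book in a freshly labelled bottle from the sprung bench labeller

TASK

The bottle in the labeller is done: lift the red-handled sprung hold-down arm until it stays up by itself, and leave it up. Take the bottle out and stand it upright in the middle of the round scan mat with the code on its label squarely facing the scanner window, without dropping it or knocking it over. Leave the other bottles, the bowl, the trowel and the spray bottle where they are.

Things in the scene. Friction and masses are not known exactly. Their poses are not given: they have to be found in the camera images.
- hold_arm (a joint): Angle of the labeller's hold-down arm: 0 = down on the bottle, growing as it is lifted. A strong over-centre spring drives it: let go below about 0.9 rad it snaps back down on the bottle, beyond that the spring swings it up to its stop at 1.65 rad and holds it there. Lifting it from 0 takes about 7 N at the handle, less and less towards 0.9 rad.
- clamp_handle (a point): Middle of the red handle bar at the arm's free end: a plain round bar 14 mm thick and 84 mm long, parallel to the hinge, free all round except that the arm joins it at its +y end; it may turn between the fingers. At 0 rad it lies 143 mm above the desk, on the robot's side of the bottle and 40 mm higher than the bottle's upper side.
- clamp_hinge (a point): Point on the arm's fixed hinge line, 113 mm above the desk; the handle swings about it at 182 mm radius, first up and then away from the robot (towards the labeller's +x). Axes are those of the fixed labeller: x away from its front (from the handle towards the hinge), y along the hinge and along the lying bottle, z up.
- cradle (a point): Point of the fixed blue labeller on the axis of the lying bottle, 77 mm up, 105 mm in front (-x) of the hinge; same axes. The bottle lies along y, cap towards -y, on rollers hidden under it (60 mm clear beside its flanks), between two end guides 90 mm wide and 85 mm high, 3 mm off its foot and cap. With the arm up it lifts out straight up.
- label_roll (a point): Centre of the labeller's label roll (92 mm across, 70 mm above the desk), 180 mm behind (+x) the cradle point. The labeller's base plate, 14 mm high, reaches from 110 mm in front to 210 mm behind the cradle point and 95 mm to either side.
- bottle_center (a point): Centre of the bottle (half-way up, on its axis): cream round bottle, 52 mm in diameter up to 94 mm above its foot, then a shoulder and a green cap 39 mm in diameter from 104 to 130 mm; 130 mm tall, about 200 g. Its z axis runs from foot to cap; its x axis points out through the middle of the black-and-white code on the green label. It starts lying in the labeller, code upwards.
- bottle_code (a point): Middle of the printed code patch on the bottle's side, 47 mm above its foot and 26 mm from its axis, on its +x side; the patch is about 27 mm wide and 52 mm high. Axes as the bottle's.
- scan_spot (a point): Centre of the top of the fixed round black scan mat (100 mm in diameter, 3 mm thick, yellow ring 67 mm across); its x axis points to the scanner head.
- scan_window (a point): Middle of the red window of the fixed black scanner head, 106 mm above the desk and 100 mm from the mat's centre along +x; the window looks back along -x over the mat. The head is 86 mm wide, 159 mm high and 65 mm deep.
- done_a: Bystander: finished bottle like the other, standing; origin under its foot.
- done_b: Bystander: a second finished bottle, standing; origin under its foot.
- bowl: Bystander: blue ceramic bowl, 96 mm wide, 42 mm high; origin under its foot.
- trowel: Bystander: blue plastic trowel, 278 mm long, 80 mm wide, 31 mm high, lying along its x (blade to +x, 109 mm from the origin; handle to -x, 169 mm); origin underneath its neck.
- spray: Bystander: white plastic spray bottle, 76 mm wide, 210 mm high; origin under its foot.
Things that resemble listed ones, but are neither listed nor needed, are in the scene too. What is shaped like the part that bears bottle_center but pink or purple is not meant.

How it is judged:
On the way:
1. the hold-down arm stays up by itself, the bottle still lying in the labeller (value of joint hold_arm above 1.3 rad and contact force between the fingers and hold_arm below 0.2 N and distance of bottle_center from where it was at the start of the episode below 0.03 m), for 0.2 s.
At the end, for the whole second after the job is handed in: The arm stays up at its stop (above 1.3 rad); the bottle stands upright (within 0.1 rad) and at rest on the scan mat, its centre within 25 mm of the mat's centre, its code towards the scanner and square to the window within 0.30 rad (17 degrees) (value of joint hold_arm above 1.3 rad and angle between bottle_center's own z axis and vertical below 0.1 rad and horizontal distance between bottle_center and scan_spot below 0.025 m and z of bottle_center in the frame of scan_spot below 0.07 m and angle between the x axis of bottle_code and the x axis of scan_spot, either way round below 0.3 rad and x of scan_window in the frame of bottle_code above 0.03 m and linear speed of bottle below 0.02 m/s); the robot touches nothing.
It fails at once if the bottle is dropped, thrown or knocked over (faster than 0.7 m/s while no finger touches it) (linear speed of bottle above 0.7 m/s and contact force between the fingers and bottle below 0.05 N).
It fails at once if one of the finished bottles, the bowl, the trowel or the spray bottle is moved by more than 30 mm (distance of any of done_a, done_b, bowl, trowel, spray from where it was at the start of the episode above 0.03 m).
It also fails if it takes over 72 s, if anything falls off the work surface, if the arm or the gripper's body presses on something with over 40 N, if the wrist force passes 120 N, or if a joint passes its speed limit or range.

ROBOT

A 7-joint arm with a two-finger parallel gripper is mounted at the origin on the work surface. World frame = base frame: x ahead of the robot, y to its left, z up, the work surface at z = 0. Lengths are in m, angles in rad, forces in N, time in s.
With the tool pointing down it reaches from about 0.4 to 0.875 m from the base axis. Payload 6.5 kg.
Tool frame: the origin (TCP) lies between the finger pads; the fingertips stand 11 mm ahead of it and the grasp point (between the pads) lies 8 mm behind it (r.tip_reach is the distance from the TCP to the fingertips, in m); y points along the fingers, x is the direction in which the jaws open and shut, and the axes are right-handed (so a half turn about y gives the same grasp; the last joint's range is limited). The gripper opens to 88 mm and grips with 3 to 60 N. Pads are 18 mm wide; open, the fingers measure 123 mm over their backs; the gripper's body (75 mm by 187 mm) begins 45 mm behind the grasp point.
Start: joints at [-1.368, 0.536, -0.004, 1.538, 0.003, 1.067, -0.071], TCP at [0.173, 0.627, 0.25] pointing down, gripper open.
Joint ranges: [-2.7, 2.7], [-0.37, 2.16], [-1.27, 1.26], [0.24, 2.4], [-1.31, 4.45], [0.19, 1.91], [-2.76, 2.76]. Speed limits (rad/s): [2.39, 2.39, 3.14, 3.14, 3.14, 3.14, 3.14].

INTERFACE

Orientations are given as a 3x3 rotation matrix whose columns are the frame's x, y, z axes.
In Python, from cell import telemetry, imaging, order, r gives the robot as it stands.
- The arm moves only by the tool apply_moves, never from a script. Its argument "rows" is a list of rows, each a list of 7 numbers: the gripper's target within -1 to 1 (fully open at 1, half-way at 0, shut at -1), then the shift along the tool's x, y, z each as a share of 20 cm, from -1 to 1, then the turn, a rotation vector about the tool's x, y, z each as a share of pi/2 rad, from -1 to 1. A call has 1 to 5 rows; each row is the pose to reach, as a shift and turn from the pose commanded when the call began, along the tool's axes at that moment; what a row does not reach only later rows make up. A row lasts 1/10 s, in which the tool goes at most 50 mm and 8.59 degrees, less where a joint would pass 70% of its speed; a pose out of reach is approached as far as the arm can. A call with a number of a shift or a turn outside -1 to 1 is refused whole. A call with a gripper value outside its range is refused whole. The fingers move at their own pace and stop on an object; the grip force is fixed at half the most. Time passes only in rows, so rows that repeat a pose let the fingers close. It gives the time, the measured TCP pose, the force and the opening at its end, in the units of the state.
- telemetry.sense(): the state, without advancing time (a new reading comes with each control period).
- imaging.snapshot(name): name is "scene" or "top" or "wrist"; returns the picture (480x640x3 uint8, blue, green, red); there is no depth.
- imaging.get_calibration(name): a dict with "camera_matrix" (3x3 intrinsics, pixels), "cam_to_world" (4x4, takes a point from camera to world coordinates); the wrist camera has in their place "hand_eye" (4x4, takes a point from camera to tool coordinates, whose origin is the TCP and whose axes are the tool frame's). Camera axes: x right, y down, z forward; pixel columns grow to the right and rows downward; lengths in m; the calibration is good to about 2 mm. A picture is of the moment at which its call begins: read the wrist's pose just before it. get_calibration takes no time and is no camera call.
- order.close_job(): hands the job in, once; it reports no verdict.
The state is a dict: "time": time; "joint_pos": joint angles; "joint_velocities": joint speeds; "joint_torque": joint torques, N m; "position": TCP position; "eef_rot": TCP orientation; "force": force on the tool from outside, world axes, zero at the start; "moment": the same for the moment, N m; "finger_gap": finger opening in m.
Only numpy, scipy, OpenCV 4.12 (cv2) and the standard library are available. Lean on these libraries where they do the work, as an engineer would, in place of code of your own. Each camera call takes 0.05 s, during which the arm holds its last target. There are 200 camera calls.

## Working session

There is one attempt and no reset: what is moved stays moved. The work goes in short steps, Python scripts to look and compute and a tool call to move; the robot and the scene stay as the last step left them, time stands still between calls to the robot, and variables do not carry over. Pictures are saved under pics/ and viewed, about 8 in all and at most 12, crops included, and the job is handed in when it is done.

Besides the shell and the picture viewer there is one more tool, called by a JSON object that holds its "method" and its "body", one argument or row to a line. apply_moves: Moves the arm, as the interface text tells. Its arguments: {"type":"object","properties":{"rows":{"type":"array"}},"required":["rows"]}

```bash
mkdir -p pics
python3 - <<'E'
from cell import telemetry, imaging, order, r
import cv2,numpy as np
np.set_printoptions(precision=4,suppress=True)
for n in("scene","top"):
    cv2.imwrite(f"pics/{n}0.png",imaging.snapshot(n)); c=imaging.get_calibration(n); print(n,c["camera_matrix"],c["cam_to_world"])
print(imaging.get_calibration("wrist")); s=telemetry.sense(); print(s); print(r.tip_reach)
E
```

```text
scene [[449.7389   0.     327.5021]
 [  0.     449.7389 241.8165]
 [  0.       0.       1.    ]] [[-0.8086  0.4456 -0.3842  0.9255]
 [ 0.5882  0.6011 -0.541   0.5846]
 [-0.0102 -0.6634 -0.7482  0.9607]
 [ 0.      0.      0.      1.    ]]
top [[464.4944   0.     320.8592]
 [  0.     464.4944 238.7699]
 [  0.       0.       1.    ]] [[ 0.0119 -0.994   0.109   0.366 ]
 [-0.9998 -0.0103  0.0155 -0.0287]
 [-0.0143 -0.1091 -0.9939  1.2771]
 [ 0.      0.      0.      1.    ]]
{'camera_matrix': array([[388.946 ,   0.    , 319.4657],
       [  0.    , 388.946 , 232.5092],
       [  0.    ,   0.    ,   1.    ]]), 'hand_eye': array([[ 1.    , -0.0003,  0.0001,  0.0008],
       [-0.0002, -0.3132,  0.9497, -0.1362],
       [-0.0002, -0.9497, -0.3132,  0.0811],
       [ 0.    ,  0.    ,  0.    ,  1.    ]])}
{'time': 0.1, 'joint_pos': array([-1.3682,  0.5371, -0.0044,  1.5387,  0.0026,  1.0673, -0.0712]), 'joint_velocities': array([-0.0014, -0.0038,  0.    , -0.0013,  0.0002, -0.0013,  0.001 ]), 'joint_torque': array([  0.0011, -57.2079,   0.9931, -25.223 ,  -0.0562,   0.0134,
         0.0001]), 'position': array([0.1725, 0.6262, 0.249 ]), 'eef_rot': array([[ 0.2655, -0.0003, -0.9641],
       [ 0.9641, -0.0015,  0.2655],
       [-0.0015, -1.    , -0.0001]]), 'force': array([-0.9111, -0.0575, -0.4309]), 'moment': array([-0.001 ,  0.0479,  0.0077]), 'finger_gap': 0.08765271274574413}
0.011
```

View pics/scene0.png

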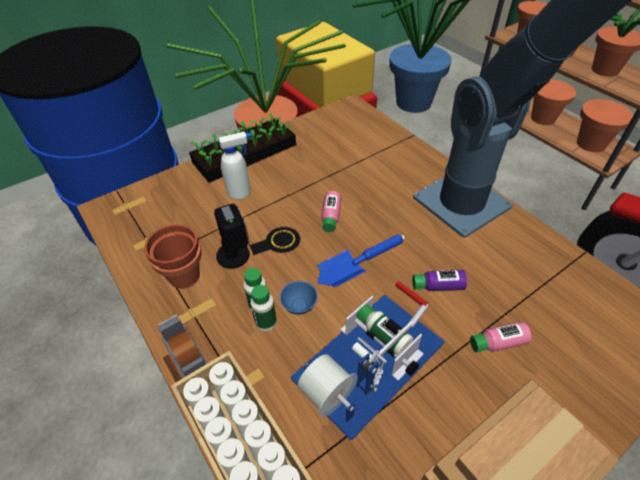

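View pics/top0.png

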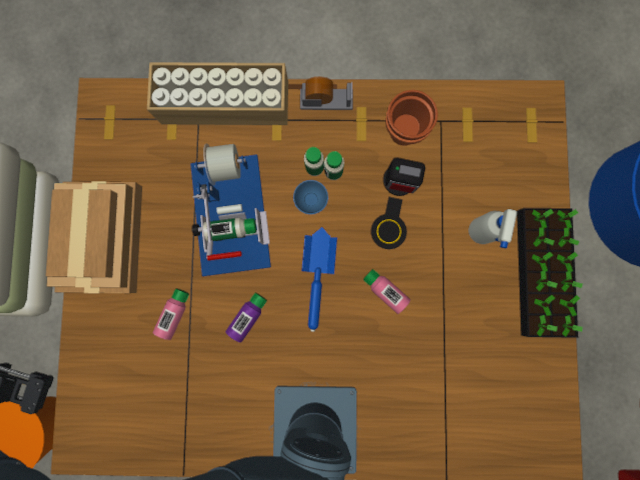

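The scene picture shows the blue labeller at about (370,360), the mat at (283,240) and the scanner at (232,235). In the top view the cream, green-capped bottle in the labeller is at (230,228), the red handle at (225,255), the mat at (389,231) and the scanner at (405,177). The bottle-shaped things are:
- two pink (170,315) and (387,292), and one purple (245,318): decoys
- done_a and done_b at (314,160) and (334,165): standing
- the one in the labeller at (230,228): the only cream one lying with its code up, so it is the target

I'll confirm that in an enlarged crop.

```bash
cat > h.py <<'E'
from cell import telemetry, imaging, order, r
import cv2,numpy as np
np.set_printoptions(precision=4,suppress=True)
def ray(n,u,v,T=None,K=None):
    c=imaging.get_calibration(n); T=c["cam_to_world"] if T is None else T
    d=T[:3,:3]@np.linalg.solve(c["camera_matrix"],[u,v,1.]); return T[:3,3],d
def at(n,u,v,z,T=None):
    o,d=ray(n,u,v,T); return o+d*(z-o[2])/d[2]
def proj(n,p,T=None):
    c=imaging.get_calibration(n); T=c["cam_to_world"] if T is None else T
    q=c["camera_matrix"]@(T[:3,:3].T@(np.asarray(p)-T[:3,3])); return q[:2]/q[2]
def wristT(s):
    T=np.eye(4);T[:3,:3]=s["eef_rot"];T[:3,3]=s["position"];return T@imaging.get_calibration("wrist")["hand_eye"]
E
python3 - <<'E'
from h import *
im=cv2.imread("pics/top0.png")
a=cv2.resize(im[140:290,180:290],None,fx=4,fy=4,interpolation=cv2.INTER_CUBIC)
b=cv2.resize(im[145:255,360:440],None,fx=4,fy=4,interpolation=cv2.INTER_CUBIC)
o=np.zeros((600,760,3),np.uint8);o[:,:440]=a;o[:440,440:]=b
cv2.imwrite("pics/crop1.png",o)
hsv=cv2.cvtColor(im,cv2.COLOR_BGR2HSV)
def blob(box,lo,hi):
    x0,y0,x1,y1=box;m=cv2.inRange(hsv[y0:y1,x0:x1],lo,hi)
    p=np.argwhere(m)[:,::-1]+[x0,y0];return p
red=blob((195,240,260,270),(0,150,80),(8,255,255)); c=red.mean(0);print("red",c,len(red),red.min(0),red.max(0),at("top",*c,.143))
l=cv2.fitLine(red.astype(np.float32),2,0,.01,.01).ravel();print(l, at("top",red.min(0)[0],c[1],.143),at("top",red.max(0)[0],c[1],.143))
ye=blob((365,210,412,255),(20,120,100),(35,255,255));e=cv2.minEnclosingCircle(ye.astype(np.float32));print("ring",e,at("top",*e[0],.003))
bl=blob((180,145,285,290),(105,100,50),(120,255,200));rct=cv2.minAreaRect(bl.astype(np.float32));print("plate",rct);bp=cv2.boxPoints(rct)
for q in bp: print(q,at("top",*q,.014))
E
```

```text
red [223.7153 255.4891] 137 [208 252] [240 259] [0.4466 0.227  0.143 ]
[  0.992   -0.1265 223.7153 255.489 ] [0.4462 0.2657 0.143 ] [0.447  0.1869 0.143 ]
ring ((388.5, 231.0), 12.54003620147705) [ 0.5292 -0.1951  0.003 ]
plate ((229.38499450683594, 214.8623046875), (113.9406967163086, 68.53428649902344), 83.24642944335938)
[188.6559 162.317 ] [0.7158 0.3635 0.014 ]
[256.7147 154.2575] [0.7405 0.1733 0.014 ]
[270.114  267.4076] [0.4247 0.1282 0.014 ]
[202.0553 275.4671] [0.4006 0.3133 0.014 ]
```

View pics/crop1.png

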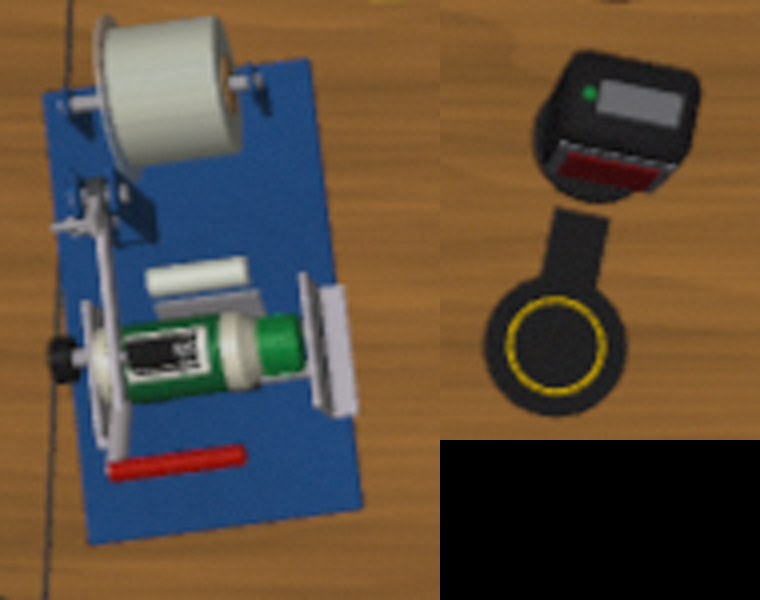

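The crop confirms it: the labeller holds the cream bottle, green label, code up, cap to -y (image right). Red bar, plate and mat all fit the given sizes (plate 0.319 x 0.19 m, handle where the geometry predicts it). Next I'll get the scanner direction and the first move.

```bash
cat >> h.py <<'E'
from scipy.spatial.transform import Rotation as Ro
def plan(p,R,s=None):
    s=s or telemetry.sense(); A=s["eef_rot"]
    d=A.T@(np.asarray(p)-s["position"])/.2; w=Ro.from_matrix(A.T@R).as_rotvec()/(np.pi/2)
    print("t",s["time"],"shift",d,"turn",w,"| pos",s["position"],"J",s["joint_pos"],"F",s["force"],"gap",s["finger_gap"])
yaw=.145
cx,sx=np.cos(yaw),np.sin(yaw)
LX=np.array([cx,sx,0]);LY=np.array([-sx,cx,0]);Z=np.array([0,0,1.])
CR=np.array([.521,.2373,.077]); HG=CR+.105*LX+[0,0,.036]
def handle(th): a=th+np.arcsin(.03/.182); return HG+.182*(-np.cos(a)*LX+np.sin(a)*Z)
RD=np.c_[LX,-Z,LY]
E
python3 - <<'E'
from h import *
print([a for a in dir(r) if a[0]!='_'])
w=at("top",402,187.5,.106);m=at("top",388.5,231,.003);print("win",w,"mat",m,"dir",w-m,np.linalg.norm((w-m)[:2]),np.degrees(np.arctan2(*(w-m)[1::-1])))
st=at("top",395.5,202,.003);print("stem dir",np.degrees(np.arctan2(*(st-m)[1::-1])))
print("handle",handle(0),handle(1.65))
for u,v,z in((314,160,.13),(334,165,.13),(311,197,.04),(490,228,.1),(387,292,.03),(318,250,.01),(314,325,.03)):print(u,v,at("top",u,v,z))
h=handle(0);plan([h[0],h[1],.25],RD)
E
```

```text
['Unreachable', 'tip_reach']
win [ 0.6287 -0.2166  0.106 ] mat [ 0.5292 -0.1951  0.003 ] dir [ 0.0995 -0.0215  0.103 ] 0.1017534733940939 -12.190972325272112
stem dir -13.621204733097674
handle [0.4473 0.2265 0.143 ] [0.6685 0.2588 0.2896]
314 160 [0.6923 0.009  0.13  ]
334 165 [ 0.6797 -0.0417  0.13  ]
311 197 [0.6151 0.0187 0.04  ]
490 228 [ 0.5271 -0.4401  0.1   ]
387 292 [ 0.362 -0.187  0.03 ]
318 250 [ 0.4739 -0.0014  0.01  ]
314 325 [0.2729 0.0062 0.03  ]
t 0.1 shift [-1.5617 -0.0026 -1.8551] turn [ 0.0006  0.7366 -0.0008] | pos [0.1725 0.6262 0.249 ] J [-1.3682  0.5371 -0.0044  1.5387  0.0026  1.0673 -0.0712] F [-0.9111 -0.0575 -0.4309] gap 0.08765271274574413
```

{"method": "apply_moves", "body": {
  "rows": [
    [1,-0.2,0,-0.24,0,0.09,0],
    [1,-0.4,0,-0.47,0,0.18,0],
    [1,-0.6,0,-0.7,0,0.28,0],
    [1,-0.78,0,-0.93,0,0.37,0],
    [1,-0.78,0,-0.93,0,0.37,0]
  ]
}}

```text
time: 0.6
position: [0.3118, 0.4242, 0.2495]
eef_rot: [[0.755, 0.0, -0.656], [0.656, -0.001, 0.755], [-0.0, -1.0, -0.001]]
force: [0.4, 0.8, 0.1]
finger_gap: 0.0885
```

Run:
```python
from h import *
h=handle(0);plan([h[0],h[1],.25],RD)
```

```text
t 0.6 shift [-0.1368 -0.0013 -1.1904] turn [ 0.0005  0.3631 -0.0002] | pos [0.3118 0.4242 0.2495] J [-1.1641  0.3272  0.174   1.8733 -0.0679  0.9474 -0.2441] F [0.4372 0.8218 0.0783] gap 0.0884572030892783
```

{"method": "apply_moves", "body": {
  "rows": [
    [1,-0.03,0,-0.24,0,0.09,0],
    [1,-0.06,0,-0.48,0,0.18,0],
    [1,-0.09,0,-0.72,0,0.27,0],
    [1,-0.13,0,-0.95,0,0.363,0],
    [1,-0.137,0,-1.0,0,0.363,0]
  ]
}}

```text
time: 1.1
position: [0.4244, 0.2531, 0.2498]
eef_rot: [[0.99, 0.001, -0.139], [0.139, -0.002, 0.99], [0.001, -1.0, -0.002]]
force: [0.4, 0.2, 0.6]
finger_gap: 0.0886
```

{"method": "apply_moves", "body": {
  "rows": [
    [1,0,0,-0.1,0,0,0],
    [1,0,0,-0.1,0,0,0]
  ]
}}

```text
time: 1.3
position: [0.4251, 0.2367, 0.2495]
eef_rot: [[0.989, -0.001, -0.148], [0.148, -0.001, 0.989], [-0.001, -1.0, -0.001]]
force: [-1.1, -0.1, 0.3]
finger_gap: 0.088
```

Run:
```python
from h import *
h=handle(0);plan(h-[0,0,.008],RD)
s=telemetry.sense();im=imaging.snapshot("wrist");T=wristT(s)
for p in (handle(0),handle(0)+.042*LY,handle(0)-.042*LY,CR+[0,0,.026]): 
    q=proj("wrist",p,T);print(q);cv2.circle(im,tuple(int(x) for x in q),4,(255,0,255),1)
cv2.imwrite("pics/w1.png",im)
```

```text
t 1.3 shift [ 0.1025  0.5726 -0.066 ] turn [ 0.0006  0.0021 -0.0005] | pos [0.4251 0.2367 0.2495] J [-0.9218  0.2664  0.3803  1.9777 -0.1224  0.9203 -0.3309] F [-1.1428 -0.0923  0.3206] gap 0.08796549233449409
[349.058  254.2834]
[350.8366 192.6977]
[347.4509 309.9344]
[442.4341 235.4404]
```

View pics/w1.png

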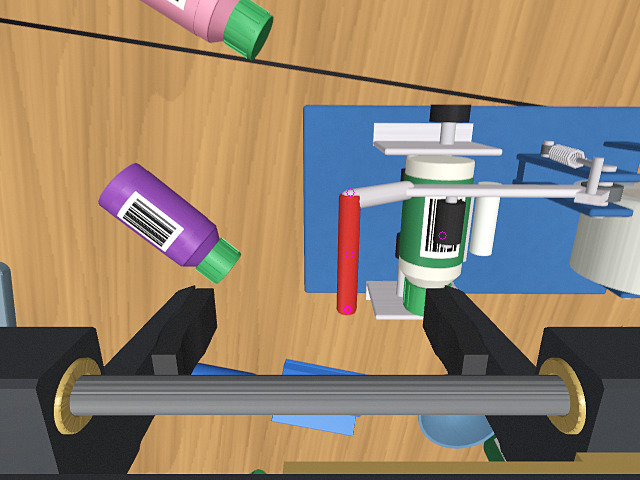

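The wrist view shows my predicted handle points lying on the red bar: (350,193) to (347,310), with the middle at (349,254). The bottle is at (438,235), as predicted. Now down onto the bar and grip.

{"method": "apply_moves", "body": {
  "rows": [
    [1,0.1,0.2,-0.066,0,0,0],
    [1,0.1,0.4,-0.066,0,0,0],
    [1,0.1,0.57,-0.066,0,0,0],
    [1,0.1,0.57,-0.066,0,0,0],
    [-1,0.1,0.57,-0.066,0,0,0]
  ]
}}

```text
time: 1.85
position: [0.4464, 0.2299, 0.136]
eef_rot: [[0.988, -0.001, -0.152], [0.152, -0.0, 0.988], [-0.001, -1.0, -0.0]]
force: [1.2, -0.1, 1.0]
finger_gap: 0.0823
```

{"method": "apply_moves", "body": {
  "rows": [
    [-1,0,0,0,0,0,0],
    [-1,0,0,0,0,0,0],
    [-1,0,0,0,0,0,0],
    [-1,0,0,0,0,0,0]
  ]
}}

```text
time: 2.25
position: [0.447, 0.229, 0.1365]
eef_rot: [[0.989, 0.001, -0.15], [0.15, 0.001, 0.989], [0.001, -1.0, 0.001]]
force: [0.2, -0.0, 0.4]
finger_gap: 0.0499
```

Run:
```python
from h import *
h0=handle(0)
plan(h0-[0,0,.008],RD)
for t in np.arange(.2,1.7,.2):
    d=(handle(t)-h0); print(round(t,2),"sx %.3f sy %.3f"%(d@LX/.2,-d[2]/.2))
d=(handle(1.65)-h0);print(d@LX/.2,-d[2]/.2)
```

```text
t 2.25 shift [-0.0007  0.0075 -0.0126] turn [-0.0005  0.0036  0.0008] | pos [0.447  0.229  0.1365] J [-0.8274  0.4712  0.3314  2.0283 -0.2385  0.6769 -0.1921] F [ 0.2004 -0.0353  0.4491] gap 0.049877615689436425
0.2 sx 0.048 sy -0.175
0.4 sx 0.129 sy -0.338
0.6 sx 0.241 sy -0.481
0.8 sx 0.380 sy -0.598
1.0 sx 0.539 sy -0.686
1.2 sx 0.712 sy -0.741
1.4 sx 0.893 sy -0.760
1.6 sx 1.074 sy -0.743
1.1180971111029747 -0.7328702928792344
```

{"method": "apply_moves", "body": {
  "rows": [
    [-1,0,0,0,0,0,0],
    [-1,0,0,0,0,0,0],
    [-1,0,0,0,0,0,0],
    [-1,0,0,0,0,0,0],
    [-1,0,0,0,0,0,0]
  ]
}}

```text
time: 2.75
position: [0.4454, 0.2284, 0.1355]
eef_rot: [[0.989, -0.003, -0.15], [0.15, -0.001, 0.989], [-0.003, -1.0, -0.0]]
force: [-4.4, -2.1, 5.1]
finger_gap: 0.0128
```

{"method": "apply_moves", "body": {
  "rows": [
    [-1,0.017,-0.087,0,0,0,0],
    [-1,0.048,-0.175,0,0,0,0],
    [-1,0.085,-0.258,0,0,0,0],
    [-1,0.129,-0.338,0,0,0,0],
    [-1,0.182,-0.412,0,0,0,0]
  ]
}}

```text
time: 3.25
position: [0.4833, 0.2339, 0.2177]
eef_rot: [[0.989, 0.001, -0.15], [0.15, -0.001, 0.989], [0.001, -1.0, -0.001]]
force: [11.6, 2.3, -18.2]
finger_gap: 0.0115
```

Run:
```python
from h import *
plan(handle(0.5)-[0,0,.008],RD)
```

```text
t 3.25 shift [-0.0019  0.0016 -0.0105] turn [0.0006 0.0035 0.0006] | pos [0.4833 0.2339 0.2177] J [-0.834   0.3998  0.3791  1.8876 -0.1853  0.8878 -0.2141] F [ 11.6387   2.2649 -18.1881] gap 0.011502341521194781
```

{"method": "apply_moves", "body": {
  "rows": [
    [-1,0.059,-0.069,0,0,0,0],
    [-1,0.126,-0.13,0,0,0,0],
    [-1,0.198,-0.186,0,0,0,0],
    [-1,0.275,-0.233,0,0,0,0],
    [-1,0.357,-0.274,0,0,0,0]
  ]
}}

```text
time: 3.75
position: [0.5535, 0.2438, 0.2693]
eef_rot: [[0.989, -0.002, -0.149], [0.149, -0.004, 0.989], [-0.002, -1.0, -0.003]]
force: [11.4, 2.5, -28.8]
finger_gap: 0.0115
```

{"method": "apply_moves", "body": {
  "rows": [
    [-1,0.086,-0.03,0,0,0,0],
    [-1,0.173,-0.055,0,0,0,0],
    [-1,0.263,-0.067,0,0,0,0],
    [-1,0.354,-0.074,0,0,0,0],
    [-1,0.445,-0.068,0,0,0,0]
  ]
}}

```text
time: 4.25
position: [0.6398, 0.2561, 0.2817]
eef_rot: [[0.989, -0.007, -0.149], [0.149, -0.005, 0.989], [-0.008, -1.0, -0.004]]
force: [1.9, -2.4, -19.4]
finger_gap: 0.0108
```

{"method": "apply_moves", "body": {
  "rows": [
    [-1,0.07,0.008,0,0,0,0],
    [-1,0.07,0.008,0,0,0,0]
  ]
}}

```text
time: 4.45
position: [0.654, 0.2582, 0.2792]
eef_rot: [[0.989, -0.007, -0.148], [0.148, -0.006, 0.989], [-0.008, -1.0, -0.004]]
force: [1.9, -3.2, -21.7]
finger_gap: 0.0108
```

Run:
```python
from h import *
plan(handle(1.57)-[0,0,.008],RD)
```

```text
t 4.45 shift [ 0.0012 -0.0266 -0.0075] turn [ 0.0028  0.0025 -0.0052] | pos [0.654  0.2582 0.2792] J [-0.6785  0.6362  0.3912  1.3551 -0.242   1.2065 -0.1195] F [  1.9256  -3.2461 -21.6592] gap 0.010839832946566095
```

{"method": "apply_moves", "body": {
  "rows": [
    [-1,0,0.02,0,0,0,0],
    [-0.3,0,0.02,0,0,0,0],
    [-0.3,0,0.02,0,0,0,0],
    [-0.3,0,0.02,0,0,0,0],
    [-0.3,0,0.02,0,0,0,0]
  ]
}}

```text
time: 4.95
position: [0.6566, 0.2612, 0.2835]
eef_rot: [[0.989, 0.006, -0.151], [0.151, 0.003, 0.989], [0.006, -1.0, 0.002]]
force: [6.0, 0.5, -5.3]
finger_gap: 0.0313
```

{"method": "apply_moves", "body": {
  "rows": [
    [-0.3,0,-0.1,0,0,0,0],
    [-0.3,0,-0.25,0,0,0,0],
    [-0.3,0,-0.4,0,0,0,0],
    [-0.3,0,-0.4,0,0,0,0]
  ]
}}

```text
time: 5.35
position: [0.6572, 0.2619, 0.3691]
eef_rot: [[0.988, 0.011, -0.151], [0.151, 0.006, 0.988], [0.012, -1.0, 0.005]]
force: [1.1, 1.0, 0.0]
finger_gap: 0.0308
```

Run:
```python
from h import *
p=CR-.008*Z
plan([p[0],p[1],.35],RD)
s=telemetry.sense()
im=cv2.resize(imaging.snapshot("scene")[200:480,220:540],None,fx=2,fy=2)
cv2.imwrite("pics/s2.png",im)
```

```text
t 5.35 shift [-0.6928  0.0868 -0.0189] turn [-0.003   0.0043  0.0077] | pos [0.6572 0.2619 0.3691] J [-0.684   0.5754  0.4103  1.2423 -0.2265  1.3551 -0.1359] F [1.1295 0.9794 0.0235] gap 0.030765962922745457
```

View pics/s2.png

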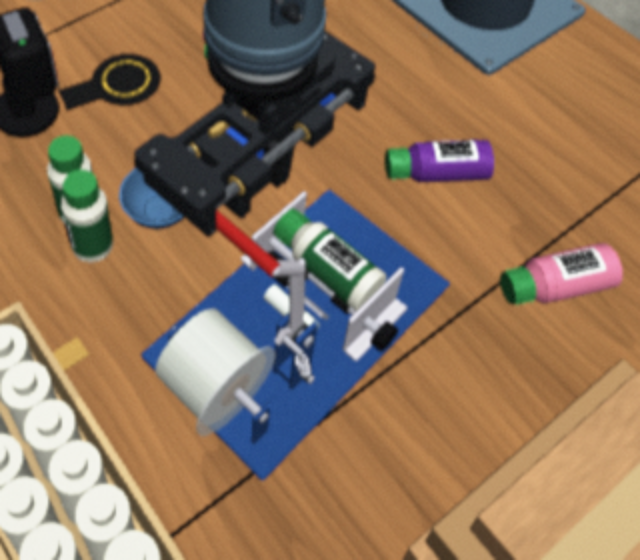

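The arm is up against its stop (red bar at (240,240), lever vertical) and the bottle is still lying in the cradle at (330,260). 

I'll take the bottle with the hand leaning about 25° towards the cap and 10° towards the robot. That keeps the hand clear of the raised arm, and of the desk when the bottle is stood up.

```bash
cat >> h.py <<'E'
def rot(ax,deg): return Ro.from_rotvec(np.asarray(ax)*np.radians(deg)).as_matrix()
RG=rot(LY,-10)@rot(LX,25)@RD
E
python3 - <<'E'
from h import *
plan(CR+[0,0,.223],RG)
E
```

```text
t 5.4 shift [-0.6896  0.325  -0.0192] turn [ 0.2744 -0.019  -0.105 ] | pos [0.6563 0.2616 0.3662] J [-0.684   0.5773  0.4095  1.2459 -0.2265  1.3536 -0.1358] F [-0.0497  0.6217 -0.489 ] gap 0.031203506732026404
```

{"method": "apply_moves", "body": {
  "rows": [
    [1,-0.25,0,0,0,0,0],
    [1,-0.5,0.05,-0.01,0.09,-0.006,-0.035],
    [1,-0.69,0.15,-0.019,0.18,-0.013,-0.07],
    [1,-0.69,0.325,-0.019,0.274,-0.019,-0.105],
    [1,-0.69,0.325,-0.019,0.274,-0.019,-0.105]
  ]
}}

```text
time: 5.9
position: [0.5159, 0.2333, 0.2937]
eef_rot: [[0.977, 0.088, -0.195], [0.138, 0.438, 0.888], [0.163, -0.895, 0.416]]
force: [-0.3, 0.9, 0.3]
finger_gap: 0.0688
```

{"method": "apply_moves", "body": {
  "rows": [
    [1,0,0,0,0,0,0],
    [1,0,0,0,0,0,0]
  ]
}}

```text
time: 6.1
position: [0.5195, 0.2365, 0.2968]
eef_rot: [[0.976, 0.089, -0.2], [0.142, 0.436, 0.889], [0.166, -0.896, 0.413]]
force: [0.6, -0.4, 0.3]
finger_gap: 0.0844
```

Run:
```python
from h import *
plan(CR,RG)
s=telemetry.sense();T=wristT(s);im=imaging.snapshot("wrist")
for p in (CR+[0,0,.026]+.065*LY,CR+[0,0,.0195]-.065*LY,CR+[0,0,.026]+.018*LY,CR+.026*LX,CR-.026*LX):
    q=proj("wrist",p,T);print(q);cv2.circle(im,tuple(int(x) for x in q),4,(255,0,255),1)
cv2.imwrite("pics/w2.png",im)
```

```text
t 6.1 shift [-0.1748  0.9869 -0.4513] turn [ 0.003  -0.002  -0.0043] | pos [0.5195 0.2365 0.2968] J [-0.5252  0.268   0.284   1.9247 -0.6636  0.8566  0.3415] F [ 0.6417 -0.3652  0.2878] gap 0.08441577770016245
[284.5736 224.0991]
[282.5532 370.7716]
[284.0569 276.315 ]
[308.798  295.1471]
[254.0771 295.5972]
```

View pics/w2.png

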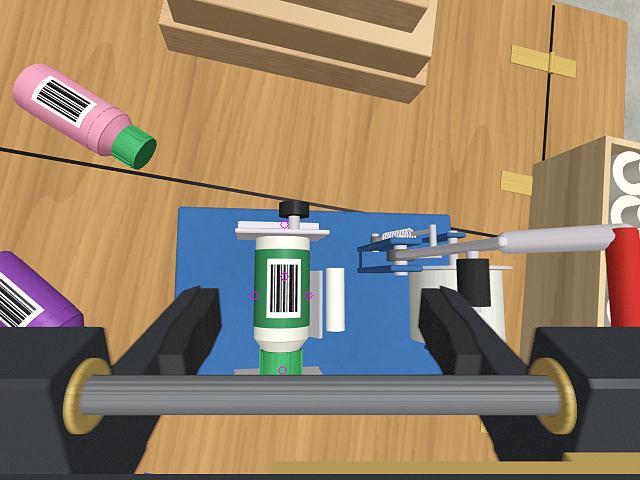

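```bash
cat >> h.py <<'E'
CR=CR-.011*LY
E
python3 - <<'E'
from h import *
s=telemetry.sense();T=wristT(s)
def tri(a,b):
    (o1,d1),(o2,d2)=a,b; t=np.linalg.lstsq(np.c_[d1,-d2],o2-o1,rcond=None)[0]; p=(o1+d1*t[0]+o2+d2*t[1])/2
    return p,np.linalg.norm(o1+d1*t[0]-o2-d2*t[1])
for name,t,w in(("roller",(229.25,208.75),(335,300)),("code",(180+165/4,140+355/4),(284,289)),("r right/top end",(180+247/4,140+270/4),(335,330))):
    p,e=tri(ray("top",*t),ray("wrist",*w,T)); q=p-CR; print(name,p,e,"lab",q@LX,q@LY,p[2])
plan(CR+[0,0,.05],RG); plan(CR,RG)
E
```

```text
roller [0.581  0.2395 0.0407] 0.0006322291366041377 lab 0.05969644180768245 0.004516013013156643 0.04065552686960883
code [0.5194 0.2448 0.1015] 0.0026279128751918812 lab -0.0005311038744580702 0.018692051661071546 0.10150446357301546
r right/top end [0.5869 0.2075 0.0319] 0.0017346573941269506 lab 0.06085409932896285 -0.028014421776092896 0.03188546857780439
t 6.15 shift [-0.136   0.7397 -0.4008] turn [ 0.0028 -0.0013 -0.0041] | pos [0.5198 0.237  0.2971] J [-0.5259  0.2683  0.2839  1.9237 -0.6636  0.8567  0.3417] F [0.3372 0.1276 0.5734] gap 0.08753357256736667
t 6.15 shift [-0.1778  0.9636 -0.504 ] turn [ 0.0028 -0.0013 -0.0041] | pos [0.5198 0.237  0.2971] J [-0.5259  0.2683  0.2839  1.9237 -0.6636  0.8567  0.3417] F [0.3372 0.1276 0.5734] gap 0.08753357256736667
```

The corrected bottle position holds up: the code triangulates to 18.7 mm from centre at z 0.1015 (expected 18 mm and 0.103). Going down to grasp.

{"method": "apply_moves", "body": {
  "rows": [
    [1,-0.036,0.19,-0.1,0,0,0],
    [1,-0.075,0.4,-0.21,0,0,0],
    [1,-0.11,0.6,-0.315,0,0,0],
    [1,-0.15,0.81,-0.42,0,0,0],
    [1,-0.178,0.96,-0.504,0,0,0]
  ]
}}

```text
time: 6.65
position: [0.5215, 0.2267, 0.0745]
eef_rot: [[0.976, 0.087, -0.202], [0.145, 0.436, 0.888], [0.165, -0.896, 0.413]]
force: [-0.6, 0.3, 0.2]
finger_gap: 0.0885
```

{"method": "apply_moves", "body": {
  "rows": [
    [1,0,0,0,0,0,0],
    [-1,0,0,0,0,0,0],
    [-1,0,0,0,0,0,0],
    [-1,0,0,0,0,0,0],
    [-1,0,0,0,0,0,0]
  ]
}}

```text
time: 7.15
position: [0.5225, 0.2255, 0.0782]
eef_rot: [[0.975, 0.091, -0.201], [0.143, 0.437, 0.888], [0.168, -0.895, 0.413]]
force: [0.2, -0.2, -0.1]
finger_gap: 0.0584
```

{"method": "apply_moves", "body": {
  "rows": [
    [-1,0,0,0,0,0,0],
    [-1,0,0,0,0,0,0],
    [-1,0,0,0,0,0,0],
    [-1,0,0,0,0,0,0]
  ]
}}

```text
time: 7.55
position: [0.5217, 0.2253, 0.0775]
eef_rot: [[0.976, 0.089, -0.2], [0.142, 0.437, 0.888], [0.166, -0.895, 0.414]]
force: [-2.1, -1.4, 7.1]
finger_gap: 0.0513
```

Run:
```python
from h import *
plan(CR,RG);plan(CR+[0,0,.2],RG)
```

```text
t 7.55 shift [0.0045 0.0051 0.0028] turn [ 0.002  -0.0021 -0.0042] | pos [0.5217 0.2253 0.0775] J [-0.311   0.6252  0.0598  2.0438 -1.0904  0.5064  0.8983] F [-2.0754 -1.4474  7.1115] gap 0.05132875478169206
t 7.55 shift [ 0.1708 -0.8899  0.4167] turn [ 0.002  -0.0021 -0.0042] | pos [0.5217 0.2253 0.0775] J [-0.311   0.6252  0.0598  2.0438 -1.0904  0.5064  0.8983] F [-2.0754 -1.4474  7.1115] gap 0.05132875478169206
```

{"method": "apply_moves", "body": {
  "rows": [
    [-1,0.02,-0.1,0.05,0,0,0],
    [-1,0.06,-0.3,0.14,0,0,0],
    [-1,0.1,-0.52,0.245,0,0,0],
    [-1,0.14,-0.74,0.35,0,0,0],
    [-1,0.17,-0.89,0.417,0,0,0]
  ]
}}

```text
time: 8.05
position: [0.5228, 0.2263, 0.2795]
eef_rot: [[0.975, 0.091, -0.2], [0.142, 0.436, 0.889], [0.168, -0.895, 0.413]]
force: [0.5, -0.4, -2.3]
finger_gap: 0.0514
```

```bash
cat >> h.py <<'E'
RTB=RG.T@np.c_[Z,-LX,-LY]   # bottle in tool
MAT=np.array([.5292,-.1951,.003])
def stand(phi): return rot(Z,phi)@np.array([[1,0,0],[0,1,0],[0,0,1.]])@RTB.T
E
python3 - <<'E'
from h import *
for ph in(100,110):
    R=stand(ph);print(ph,R[:,1]); plan(MAT+[0,0,.265],R)
s=telemetry.sense();A=s["eef_rot"];R=stand(105);print(Ro.from_matrix(A.T@R).magnitude()*57.3)
E
```

```text
100 [ 0.31   -0.8517 -0.4226]
t 8.05 shift [-0.2769 -0.8654 -1.9022] turn [-0.98  -0.176  0.062] | pos [0.5228 0.2263 0.2795] J [-0.5158  0.293   0.301   1.9423 -0.7016  0.8383  0.4052] F [ 0.5073 -0.3927 -2.2803] gap 0.05144512312707645
110 [ 0.4532 -0.7849 -0.4226]
t 8.05 shift [-0.2769 -0.8654 -1.9022] turn [-0.9615 -0.2901  0.0188] | pos [0.5228 0.2263 0.2795] J [-0.5158  0.293   0.301   1.9423 -0.7016  0.8383  0.4052] F [ 0.5073 -0.3927 -2.2803] gap 0.05144512312707645
89.98934691308318
```

{"method": "apply_moves", "body": {
  "rows": [
    [-1,-0.025,-0.078,-0.17,-0.089,-0.016,0.006],
    [-1,-0.05,-0.157,-0.345,-0.178,-0.032,0.011],
    [-1,-0.075,-0.236,-0.52,-0.267,-0.048,0.017],
    [-1,-0.1,-0.315,-0.69,-0.356,-0.064,0.023],
    [-1,-0.12,-0.39,-0.86,-0.445,-0.08,0.028]
  ]
}}

```text
time: 8.55
position: [0.5265, 0.0346, 0.2718]
eef_rot: [[0.955, 0.2, -0.221], [0.267, -0.243, 0.933], [0.133, -0.949, -0.285]]
force: [0.0, 0.2, -2.0]
finger_gap: 0.0513
```

Run:
```python
from h import *
plan(MAT+[0,0,.225],stand(100))
```

```text
t 8.55 shift [-0.3228  0.4896 -1.0118] turn [-0.532  -0.0951  0.0333] | pos [0.5265 0.0346 0.2718] J [-0.8263  0.2557  0.5844  2.0043  0.2115  0.8001 -0.1519] F [ 0.0008  0.165  -1.9931] gap 0.0513015234932595
```

{"method": "apply_moves", "body": {
  "rows": [
    [-1,-0.055,0.08,-0.17,-0.09,-0.016,0.006],
    [-1,-0.11,0.16,-0.34,-0.18,-0.032,0.011],
    [-1,-0.16,0.24,-0.51,-0.27,-0.048,0.017],
    [-1,-0.21,0.32,-0.67,-0.355,-0.063,0.022],
    [-1,-0.26,0.4,-0.83,-0.44,-0.079,0.028]
  ]
}}

```text
time: 9.05
position: [0.5298, -0.1517, 0.2346]
eef_rot: [[0.94, 0.298, -0.166], [0.34, -0.779, 0.526], [0.027, -0.551, -0.834]]
force: [0.3, -0.2, -3.8]
finger_gap: 0.0516
```

{"method": "apply_moves", "body": {
  "rows": [
    [-1,0,0,0,0,0,0]
  ]
}}

```text
time: 9.15
position: [0.5261, -0.1542, 0.2311]
eef_rot: [[0.941, 0.288, -0.176], [0.337, -0.788, 0.515], [0.01, -0.544, -0.839]]
force: [-0.5, -0.9, -1.5]
finger_gap: 0.0516
```

Run:
```python
from h import *
plan(MAT+[0,0,.2],stand(100))
```

```text
t 9.15 shift [-0.0557  0.2421  0.01  ] turn [-0.0884 -0.0071  0.0004] | pos [ 0.5261 -0.1542  0.2311] J [-1.0299  0.6985  0.9273  2.2091  0.944   0.5666 -0.7624] F [-0.4939 -0.8639 -1.4575] gap 0.05156352023118671
```

{"method": "apply_moves", "body": {
  "rows": [
    [-1,-0.028,0.12,0.005,-0.045,-0.004,0],
    [-1,-0.056,0.242,0.01,-0.088,-0.007,0],
    [-1,-0.056,0.242,0.01,-0.088,-0.007,0],
    [-1,-0.056,0.242,0.01,-0.088,-0.007,0]
  ]
}}

```text
time: 9.55
position: [0.533, -0.1919, 0.2061]
eef_rot: [[0.939, 0.315, -0.135], [0.343, -0.844, 0.412], [0.016, -0.434, -0.901]]
force: [0.6, 0.4, -1.7]
finger_gap: 0.0513
```

Run:
```python
from h import *
plan(MAT+[0,0,.07],stand(100))
s=telemetry.sense();print("bottle axis",(s["eef_rot"]@RTB)[:,2])
im=imaging.snapshot("scene");top=imaging.snapshot("top");print(len(im))
a=cv2.resize(im[130:290,190:350],None,fx=2.5,fy=2.5,interpolation=cv2.INTER_CUBIC)
b=cv2.resize(top[160:320,330:490],None,fx=2.5,fy=2.5,interpolation=cv2.INTER_CUBIC)
p=s["position"];z=Z*.065
print("pred foot,cap scene",[(proj("scene",p+k*z)-[190,130])*2.5 for k in(-1,1)])
cv2.imwrite("pics/s3.png",np.hstack([a,b]))
```

```text
t 9.55 shift [-0.0338  0.2959  0.5957] turn [-0.0078 -0.0088  0.0046] | pos [ 0.533  -0.1919  0.2061] J [-1.0311  0.948   1.0048  2.2321  1.0883  0.4151 -1.0146] F [ 0.6164  0.386  -1.6754] gap 0.05129957378281751
bottle axis [-0.0105 -0.0168  0.9998]
480
pred foot,cap scene [array([219.239 , 186.5895]), array([206.7293,  89.0478])]
```

View pics/s3.png

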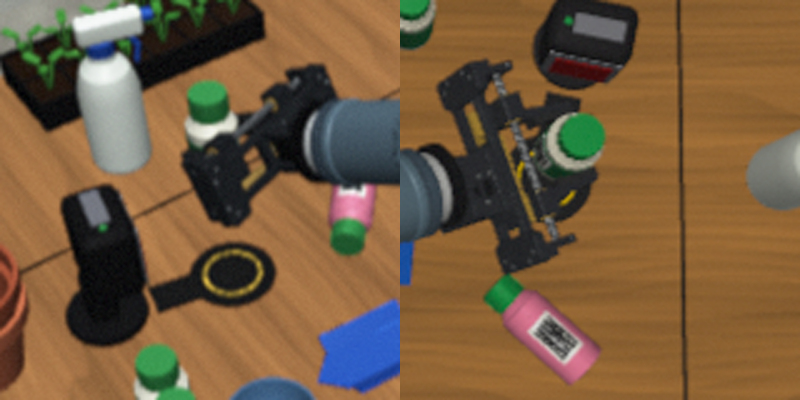

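The bottle hangs upright over the mat: cap at about (208,100) in the scene crop, against (207,89) predicted for the cap top. The pink decoy and the scanner are clear. Lowering.

{"method": "apply_moves", "body": {
  "rows": [
    [-1,-0.008,0.06,0.12,-0.004,-0.005,0.002],
    [-1,-0.016,0.12,0.24,-0.008,-0.009,0.005],
    [-1,-0.022,0.19,0.38,-0.008,-0.009,0.005],
    [-1,-0.03,0.25,0.5,-0.008,-0.009,0.005],
    [-1,-0.034,0.285,0.57,-0.008,-0.009,0.005]
  ]
}}

```text
time: 10.15
position: [0.5306, -0.1932, 0.077]
eef_rot: [[0.939, 0.312, -0.143], [0.343, -0.849, 0.403], [0.005, -0.427, -0.904]]
force: [0.3, 0.0, -0.6]
finger_gap: 0.0509
```

{"method": "apply_moves", "body": {
  "rows": [
    [-1,0,0,0,0,0,0],
    [-1,0,0,0,0,0,0]
  ]
}}

```text
time: 10.35
position: [0.5303, -0.1946, 0.0796]
eef_rot: [[0.94, 0.311, -0.142], [0.342, -0.851, 0.399], [0.004, -0.424, -0.906]]
force: [0.1, 0.0, -0.5]
finger_gap: 0.0514
```

Run:
```python
from h import *
plan(MAT+[0,0,.067],stand(100))
s=telemetry.sense();print("bottle axis",(s["eef_rot"]@RTB)[:,2])
```

```text
t 10.35 shift [-0.0061  0.021   0.0434] turn [-0.0008 -0.0023  0.0011] | pos [ 0.5303 -0.1946  0.0796] J [-1.0115  1.3072  0.9154  2.1853  1.1231  0.2539 -1.3328] F [ 0.0923  0.0075 -0.5489] gap 0.05141801542488323
bottle axis [-0.0033 -0.0025  1.    ]
```

{"method": "apply_moves", "body": {
  "rows": [
    [-1,-0.003,0.005,0.01,0,0,0],
    [-1,-0.003,0.007,0.015,0,0,0]
  ]
}}

```text
time: 10.55
position: [0.5288, -0.1957, 0.0758]
eef_rot: [[0.94, 0.31, -0.142], [0.341, -0.852, 0.398], [0.002, -0.423, -0.906]]
force: [0.5, -0.2, -1.6]
finger_gap: 0.0513
```

{"method": "apply_moves", "body": {
  "rows": [
    [-1,0,0.006,0.013,0,0,0],
    [-1,0,0.006,0.013,0,0,0]
  ]
}}

```text
time: 10.75
position: [0.5283, -0.196, 0.0719]
eef_rot: [[0.94, 0.31, -0.144], [0.342, -0.852, 0.396], [-0.0, -0.422, -0.907]]
force: [0.3, -0.4, -1.1]
finger_gap: 0.0518
```

{"method": "apply_moves", "body": {
  "rows": [
    [-1,0,0.006,0.012,0,0,0],
    [-1,0,0.006,0.012,0,0,0]
  ]
}}

```text
time: 10.95
position: [0.5283, -0.1964, 0.0695]
eef_rot: [[0.94, 0.31, -0.144], [0.342, -0.853, 0.395], [-0.001, -0.421, -0.907]]
force: [0.3, -0.3, 0.1]
finger_gap: 0.051
```

{"method": "apply_moves", "body": {
  "rows": [
    [-1,0.001,0.003,0.008,0,0,0],
    [-1,0.001,0.003,0.008,0,0,0],
    [-1,0.001,0.003,0.008,0,0,0]
  ]
}}

```text
time: 11.25
position: [0.5285, -0.1969, 0.0695]
eef_rot: [[0.94, 0.31, -0.142], [0.341, -0.854, 0.393], [0.0, -0.418, -0.909]]
force: [-1.6, 3.7, 7.0]
finger_gap: 0.051
```

{"method": "apply_moves", "body": {
  "rows": [
    [-1,0,-0.002,-0.005,0,0,0],
    [1,0,-0.002,-0.005,0,0,0],
    [1,0,-0.002,-0.005,0,0,0],
    [1,0,-0.002,-0.005,0,0,0],
    [1,0,-0.002,-0.005,0,0,0]
  ]
}}

```text
time: 11.75
position: [0.5285, -0.1961, 0.0687]
eef_rot: [[0.94, 0.31, -0.145], [0.342, -0.852, 0.396], [-0.001, -0.421, -0.907]]
force: [-0.6, -0.0, 0.1]
finger_gap: 0.0812
```

{"method": "apply_moves", "body": {
  "rows": [
    [1,0,0,0,0,0,0],
    [1,0,-0.1,0,0,0,0],
    [1,0,-0.25,0,0,0,0],
    [1,0,-0.45,0,0,0,0],
    [1,0,-0.65,0,0,0,0]
  ]
}}

```text
time: 12.25
position: [0.4873, -0.0846, 0.1243]
eef_rot: [[0.94, 0.308, -0.144], [0.34, -0.853, 0.396], [-0.001, -0.421, -0.907]]
force: [1.0, 0.8, 0.0]
finger_gap: 0.0881
```

{"method": "apply_moves", "body": {
  "rows": [
    [1,0,-0.15,0,0,0,0],
    [1,0,-0.15,0,0,0,0]
  ]
}}

```text
time: 12.45
position: [0.4796, -0.0559, 0.1362]
eef_rot: [[0.938, 0.314, -0.145], [0.346, -0.849, 0.4], [0.002, -0.425, -0.905]]
force: [-0.0, -0.2, -1.0]
finger_gap: 0.0881
```

Run:
```python
from h import *
s=telemetry.sense();T=wristT(s);im=imaging.snapshot("wrist")
for p in (MAT,MAT+.13*Z,MAT+[0,0,.047]+.026*np.array([np.cos(1.745),np.sin(1.745),0])):
    q=proj("wrist",p,T);print(q);cv2.circle(im,tuple(int(x) for x in q),4,(255,0,255),1)
cv2.imwrite("pics/w4.png",im); print(s["position"],s["joint_pos"])
```

```text
[316.3136 133.8817]
[316.5184 295.2944]
[322.3966 182.4051]
[ 0.4796 -0.0559  0.1362] [-1.1924  0.9723  0.7188  2.2167  0.8598  0.6755 -1.0999]
```

View pics/w4.png

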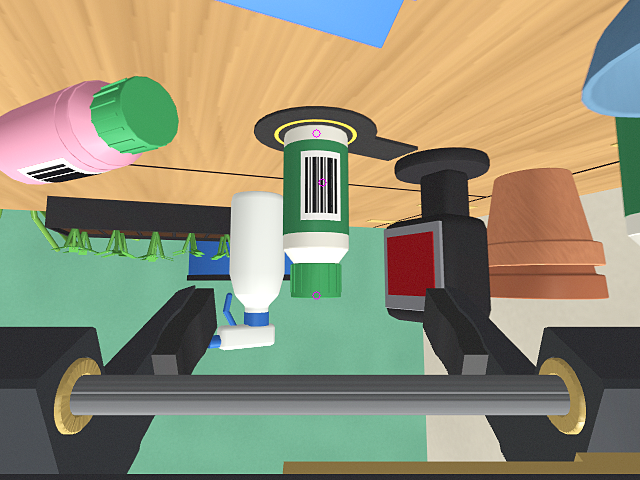

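The bottle stands upright and centred on the mat, inside the yellow ring. The code centre is at (320,184), with (322,182) predicted for azimuth 100°. It needs to face -12.8°, so I'll regrasp the cap from above and turn it -113°.

```bash
cat >> h.py <<'E'
def down(a): a=np.radians(a);x=np.array([np.cos(a),np.sin(a),0]);return np.c_[x,-Z,np.cross(x,-Z)]
E
python3 - <<'E'
from h import *
plan(MAT+[-.02,.06,.28],down(36))
E
```

```text
t 12.5 shift [ 0.0079  0.0632 -0.8403] turn [ 0.7167 -0.1575 -0.0993] | pos [ 0.4794 -0.058   0.1361] J [-1.1904  0.9749  0.7204  2.2176  0.8612  0.6734 -1.101 ] F [-0.0812 -0.7394 -0.1612] gap 0.08815002154358954
```

{"method": "apply_moves", "body": {
  "rows": [
    [1,0,0,-0.2,0,0,0],
    [1,0,0,-0.4,0.09,-0.02,-0.012],
    [1,0,0,-0.6,0.18,-0.04,-0.025],
    [1,0.004,0.03,-0.8,0.27,-0.06,-0.037],
    [1,0.008,0.06,-0.84,0.36,-0.08,-0.05]
  ]
}}

```text
time: 13.0
position: [0.5061, -0.133, 0.277]
eef_rot: [[0.903, 0.248, -0.351], [0.427, -0.606, 0.672], [-0.046, -0.756, -0.653]]
force: [0.4, 0.3, -1.8]
finger_gap: 0.0884
```

Run:
```python
from h import *
plan(MAT+[0,0,.25],down(36))
```

```text
t 13.0 shift [-0.023   0.3076 -0.1706] turn [ 0.4492 -0.1033 -0.0702] | pos [ 0.5061 -0.133   0.277 ] J [-0.9049  0.3032  0.786   2.1691  0.7624  0.7298 -0.2765] F [ 0.4272  0.2828 -1.7536] gap 0.08840862916632251
```

{"method": "apply_moves", "body": {
  "rows": [
    [1,0,0.02,-0.1,0.09,-0.02,-0.014],
    [1,-0.005,0.08,-0.17,0.18,-0.041,-0.028],
    [1,-0.01,0.16,-0.17,0.27,-0.062,-0.042],
    [1,-0.02,0.24,-0.17,0.36,-0.083,-0.056],
    [1,-0.023,0.308,-0.17,0.449,-0.103,-0.07]
  ]
}}

```text
time: 13.5
position: [0.5272, -0.192, 0.2526]
eef_rot: [[0.838, 0.071, -0.541], [0.544, -0.185, 0.819], [-0.042, -0.98, -0.194]]
force: [-0.2, 0.2, -0.3]
finger_gap: 0.0881
```

{"method": "apply_moves", "body": {
  "rows": [
    [1,0,0,0,0,0,0],
    [1,0,0,0,0,0,0]
  ]
}}

```text
time: 13.7
position: [0.5261, -0.1936, 0.2524]
eef_rot: [[0.842, 0.069, -0.536], [0.538, -0.191, 0.821], [-0.046, -0.979, -0.198]]
force: [0.2, 0.4, -0.6]
finger_gap: 0.0883
```

Run:
```python
from h import *
plan(MAT+[0,0,.13-.014-.008],down(36))
s=telemetry.sense();top=imaging.snapshot("top");p=proj("top",MAT+.13*Z);print(p,"cap now",at("top",*p,.13))
hsv=cv2.cvtColor(top,cv2.COLOR_BGR2HSV);x,y=p.astype(int);g=np.argwhere(cv2.inRange(hsv[y-25:y+25,x-25:x+25],(45,80,40),(80,255,255)))
if len(g): c=g.mean(0)[::-1]+[x-25,y-25];print(len(g),c,at("top",*c,.13))
```

```text
t 13.7 shift [0.0411 0.6947 0.1255] turn [ 0.1261 -0.0348 -0.0327] | pos [ 0.5261 -0.1936  0.2524] J [-0.2449  0.3502  0.5191  1.905  -0.0011  0.8155  0.812 ] F [ 0.2129  0.4041 -0.5819] gap 0.0882776407285567
[395.3157 224.4108] cap now [ 0.5296 -0.1955  0.13  ]
```

{"method": "apply_moves", "body": {
  "rows": [
    [1,0.01,0.02,0,0.063,-0.017,-0.016],
    [1,0.015,0.03,0.005,0.126,-0.035,-0.033],
    [1,0.015,0.03,0.005,0.126,-0.035,-0.033],
    [1,0.015,0.03,0.005,0.126,-0.035,-0.033]
  ]
}}

```text
time: 14.15
position: [0.53, -0.188, 0.2469]
eef_rot: [[0.805, 0.002, -0.594], [0.594, -0.0, 0.805], [0.001, -1.0, -0.002]]
force: [-0.6, 0.7, 0.2]
finger_gap: 0.088
```

Run:
```python
from h import *
plan(MAT+[0,0,.13-.014-.008],down(36))
s=telemetry.sense();T=wristT(s);im=imaging.snapshot("wrist");p=proj("wrist",MAT+.13*Z,T);print(p)
hsv=cv2.cvtColor(im,cv2.COLOR_BGR2HSV);x,y=p.astype(int);y0,x0=max(0,y-60),x-70
m=cv2.inRange(hsv[y0:y+60,x0:x+70],(45,120,60),(75,255,255));g=np.argwhere(m)[:,::-1]+[x0,y0];print(len(g),g.min(0),g.max(0))
cv2.circle(im,(x,y),4,(255,0,255),1);cv2.imwrite("pics/w5.png",im)
```

```text
t 14.15 shift [-0.0252  0.6795 -0.025 ] turn [0.001  0.0048 0.0009] | pos [ 0.53   -0.188   0.2469] J [-0.0658  0.4098  0.4251  1.7995 -0.2005  0.9726  1.0772] F [-0.5526  0.6889  0.2471] gap 0.08802994206097564
[310.7478 238.5479]
3098 [280 178] [344 265]
```

View pics/w5.png

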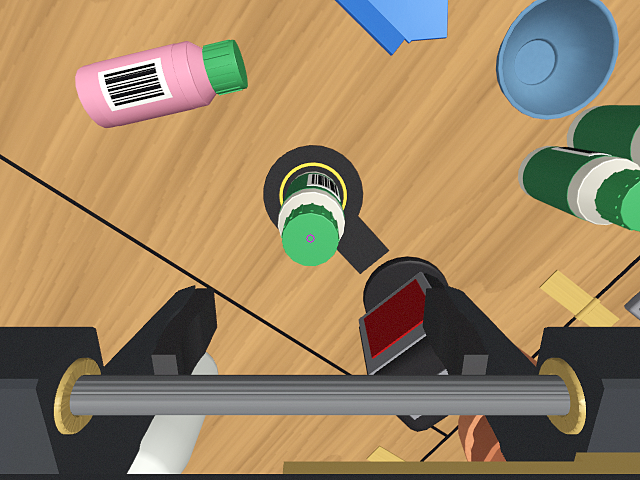

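The wrist view shows the cap disc centre at (310,239), matching the prediction of (311,238). Turning the hand to -45° first means its long side won't sweep across the scanner during the -113° turn.

{"method": "apply_moves", "body": {
  "rows": [
    [1,0,0,0,0,0.09,0],
    [1,0,0,0,0,0.18,0],
    [1,0,0,0,0,0.27,0],
    [1,0,0,0,0,0.36,0],
    [1,0,0,0,0,0.45,0]
  ]
}}

```text
time: 14.7
position: [0.5302, -0.1868, 0.2474]
eef_rot: [[0.997, 0.003, 0.075], [-0.075, 0.001, 0.997], [0.003, -1.0, 0.001]]
force: [0.2, 0.4, -0.0]
finger_gap: 0.0879
```

{"method": "apply_moves", "body": {
  "rows": [
    [1,0,0,0,0,0.09,0],
    [1,0,0,0,0,0.18,0],
    [1,0,0,0,0,0.27,0],
    [1,0,0,0,0,0.36,0],
    [1,0,0,0,0,0.45,0]
  ]
}}

```text
time: 15.2
position: [0.5301, -0.1868, 0.2474]
eef_rot: [[0.71, 0.003, 0.704], [-0.704, 0.001, 0.71], [0.001, -1.0, 0.003]]
force: [0.2, -0.4, 0.1]
finger_gap: 0.088
```

{"method": "apply_moves", "body": {
  "rows": [
    [1,0,0,0,0,0,0],
    [1,0,0,0,0,0,0]
  ]
}}

```text
time: 15.4
position: [0.5302, -0.1874, 0.2474]
eef_rot: [[0.716, 0.002, 0.698], [-0.698, 0.002, 0.716], [0.001, -1.0, 0.003]]
force: [0.8, 0.1, 0.6]
finger_gap: 0.088
```

Run:
```python
from h import *
plan(MAT+[0,0,.118-.008],down(-45))
```

```text
t 15.4 shift [ 0.0228  0.6719 -0.0329] turn [-0.0018  0.0083  0.0004] | pos [ 0.5302 -0.1874  0.2474] J [-0.3023  0.476   0.7578  1.8115 -0.3853  1.005  -0.1618] F [0.7723 0.104  0.6479] gap 0.08801373724163453
```

{"method": "apply_moves", "body": {
  "rows": [
    [1,0.023,0.1,-0.033,0,0.008,0],
    [1,0.023,0.3,-0.033,0,0.008,0],
    [1,0.023,0.5,-0.033,0,0.008,0],
    [1,0.023,0.67,-0.033,0,0.008,0],
    [1,0.023,0.67,-0.033,0,0.008,0]
  ]
}}

```text
time: 15.9
position: [0.5264, -0.1946, 0.1099]
eef_rot: [[0.706, -0.005, 0.708], [-0.708, 0.004, 0.706], [-0.006, -1.0, -0.0]]
force: [-0.4, -0.5, 0.2]
finger_gap: 0.0884
```

{"method": "apply_moves", "body": {
  "rows": [
    [-1,0,0,0,0,0,0],
    [-1,0,0,0,0,0,0],
    [-1,0,0,0,0,0,0],
    [-1,0,0,0,0,0,0],
    [-1,0,0,0,0,0,0]
  ]
}}

```text
time: 16.4
position: [0.5298, -0.1965, 0.1142]
eef_rot: [[0.704, 0.004, 0.71], [-0.71, 0.002, 0.704], [0.001, -1.0, 0.004]]
force: [0.9, -0.1, 1.6]
finger_gap: 0.0504
```

{"method": "apply_moves", "body": {
  "rows": [
    [-1,0,0,0,0,0,0],
    [-1,0,0,0,0,0,0],
    [-1,0,0,0,0,0,0]
  ]
}}

```text
time: 16.7
position: [0.5294, -0.1964, 0.1137]
eef_rot: [[0.704, 0.003, 0.711], [-0.711, 0.002, 0.704], [0.0, -1.0, 0.004]]
force: [-0.6, 0.7, 2.6]
finger_gap: 0.0382
```

Run:
```python
from h import *
plan(MAT+[0,0,.118-.008],down(-45))
```

```text
t 16.7 shift [-0.0055  0.0035  0.004 ] turn [-0.0025 -0.0031  0.0002] | pos [ 0.5294 -0.1964  0.1137] J [-0.1792  0.6631  0.6239  1.8923 -0.5531  0.7621 -0.0343] F [-0.6024  0.6695  2.6313] gap 0.03815949466482194
```

{"method": "apply_moves", "body": {
  "rows": [
    [-1,0,-0.04,0,0,0,0],
    [-1,0,-0.075,0,0,0,0],
    [-1,0,-0.075,0,0,0.09,0],
    [-1,0,-0.075,0,0,0.175,0],
    [-1,0,-0.075,0,0,0.26,0]
  ]
}}

```text
time: 17.2
position: [0.5294, -0.1964, 0.129]
eef_rot: [[0.358, 0.003, 0.934], [-0.934, 0.002, 0.358], [-0.001, -1.0, 0.004]]
force: [-0.3, 0.7, -2.1]
finger_gap: 0.0377
```

{"method": "apply_moves", "body": {
  "rows": [
    [-1,0,0,0,0,0.09,0],
    [-1,0,0,0,0,0.18,0],
    [-1,0,0,0,0,0.27,0],
    [-1,0,0,0,0,0.36,0],
    [-1,0,0,0,0,0.45,0]
  ]
}}

```text
time: 17.7
position: [0.5295, -0.1963, 0.129]
eef_rot: [[-0.334, 0.003, 0.943], [-0.943, 0.003, -0.334], [-0.003, -1.0, 0.002]]
force: [-0.9, -0.5, -1.2]
finger_gap: 0.0379
```

{"method": "apply_moves", "body": {
  "rows": [
    [-1,0,0,0,0,0.09,0],
    [-1,0,0,0,0,0.18,0],
    [-1,0,0,0,0,0.27,0],
    [-1,0,0,0,0,0.36,0],
    [-1,0,0,0,0,0.45,0]
  ]
}}

```text
time: 18.2
position: [0.5295, -0.1962, 0.1289]
eef_rot: [[-0.866, 0.003, 0.5], [-0.5, 0.003, -0.866], [-0.004, -1.0, -0.001]]
force: [-0.1, 0.0, -2.0]
finger_gap: 0.0381
```

Run:
```python
from h import *
plan(MAT+[0,0,.128],down(-158));plan(MAT+[0,0,.1127],down(-158))
```

```text
t 18.2 shift [-0.0014 -0.0104 -0.0054] turn [ 0.0006  0.089  -0.0026] | pos [ 0.5295 -0.1962  0.1289] J [-0.4435  0.8546  1.0712  1.8991 -0.9243  0.9847 -1.5533] F [-0.1174  0.0005 -1.9807] gap 0.03813767673989668
t 18.2 shift [-0.0011  0.0661 -0.0054] turn [ 0.0006  0.089  -0.0026] | pos [ 0.5295 -0.1962  0.1289] J [-0.4435  0.8546  1.0712  1.8991 -0.9243  0.9847 -1.5533] F [-0.1174  0.0005 -1.9807] gap 0.03813767673989668
```

{"method": "apply_moves", "body": {
  "rows": [
    [-1,0,0,-0.005,0,0.089,0],
    [-1,0,0,-0.005,0,0.089,0],
    [-1,0,0.04,-0.005,0,0.089,0],
    [-1,0,0.06,-0.005,0,0.089,0],
    [-1,0,0.072,-0.005,0,0.089,0]
  ]
}}

```text
time: 18.7
position: [0.5287, -0.1953, 0.1137]
eef_rot: [[-0.925, 0.003, 0.381], [-0.381, 0.003, -0.925], [-0.004, -1.0, -0.002]]
force: [-1.5, 4.0, 17.8]
finger_gap: 0.0384
```

{"method": "apply_moves", "body": {
  "rows": [
    [-1,0,0.004,0,0,0,0],
    [-1,0,0.004,0,0,0,0]
  ]
}}

```text
time: 18.9
position: [0.5289, -0.196, 0.1139]
eef_rot: [[-0.925, 0.003, 0.38], [-0.38, 0.003, -0.925], [-0.004, -1.0, -0.001]]
force: [-1.1, 2.0, 5.9]
finger_gap: 0.0382
```

{"method": "apply_moves", "body": {
  "rows": [
    [-1,0,-0.003,0,0,0,0],
    [0.6,0,-0.003,0,0,0,0],
    [0.6,0,-0.003,0,0,0,0],
    [0.6,0,-0.003,0,0,0,0],
    [0.6,0,-0.003,0,0,0,0]
  ]
}}

```text
time: 19.4
position: [0.5288, -0.1956, 0.1138]
eef_rot: [[-0.925, 0.003, 0.38], [-0.38, 0.002, -0.925], [-0.003, -1.0, -0.001]]
force: [0.4, -0.4, 0.2]
finger_gap: 0.068
```

{"method": "apply_moves", "body": {
  "rows": [
    [0.6,0,0,0,0,0,0],
    [0.6,0,-0.15,0,0,0,0],
    [0.6,0,-0.35,0,0,0,0],
    [0.6,0,-0.6,0,0,0,0],
    [0.6,0,-0.8,0,0,0,0]
  ]
}}

```text
time: 19.9
position: [0.5282, -0.1965, 0.276]
eef_rot: [[-0.925, 0.003, 0.379], [-0.379, 0.001, -0.925], [-0.003, -1.0, 0.0]]
force: [-0.2, 0.0, -0.1]
finger_gap: 0.0701
```

Run:
```python
from h import *
s=telemetry.sense();plan(s["position"]+[-.17,.10,.05],s["eef_rot"])
```

```text
t 19.9 shift [ 0.5964 -0.2521 -0.7847] turn [0. 0. 0.] | pos [ 0.5282 -0.1965  0.276 ] J [-0.5446  0.6587  1.2297  1.7903 -0.6736  1.1884 -1.8606] F [-0.2115  0.0037 -0.0627] gap 0.0701127097895644
```

{"method": "apply_moves", "body": {
  "rows": [
    [0.6,0.15,-0.06,-0.2,0,0,0],
    [0.6,0.3,-0.12,-0.4,0,0,0],
    [0.6,0.45,-0.19,-0.6,0,0,0],
    [0.6,0.6,-0.25,-0.78,0,0,0],
    [0.6,0.6,-0.25,-0.78,0,0,0]
  ]
}}

```text
time: 20.4
position: [0.3656, -0.0983, 0.3195]
eef_rot: [[-0.924, -0.009, 0.382], [-0.382, 0.012, -0.924], [0.003, -1.0, -0.014]]
force: [0.5, 1.4, -2.3]
finger_gap: 0.0704
```

Run:
```python
from h import *
s=telemetry.sense();print(s["position"])
im=imaging.snapshot("scene");top=imaging.snapshot("top")
for n,i in(("scene",im),("top",top)):
    for p in (MAT+[0,0,.0],MAT+.13*Z): print(n,proj(n,p))
a=cv2.resize(im[180:280,210:310],None,fx=4,fy=4,interpolation=cv2.INTER_CUBIC)
b=cv2.resize(top[150:250,345:445],None,fx=4,fy=4,interpolation=cv2.INTER_CUBIC)
cv2.imwrite("pics/f.png",np.hstack([a,b]))
x,y=proj("top",MAT+.13*Z).astype(int);hsv=cv2.cvtColor(top,cv2.COLOR_BGR2HSV)
g=np.argwhere(cv2.inRange(hsv[y-15:y+16,x-15:x+16],(45,80,40),(80,255,255)))[:,::-1]+[x-15,y-15];c=g.mean(0);print(len(g),c,"cap",at("top",*c,.125))
```

```text
[ 0.3656 -0.0983  0.3195]
scene [282.7248 238.3736]
scene [278.5775 205.5892]
top [388.4823 231.0012]
top [395.3157 224.4108]
275 [391.7709 226.7273] cap [ 0.5244 -0.1874  0.125 ]
```

View pics/f.png

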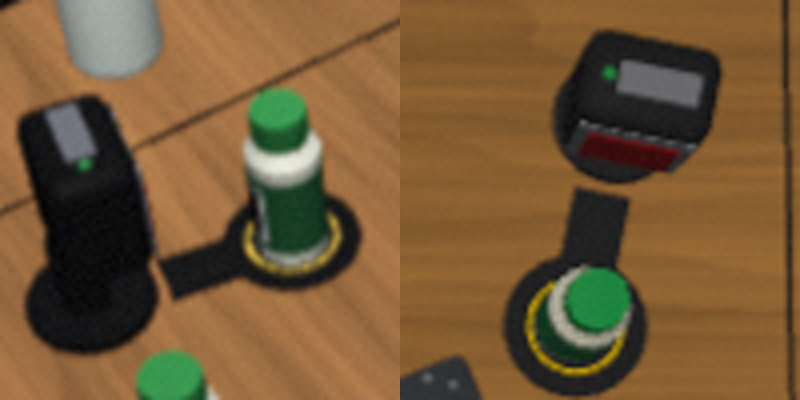

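Run:
```python
from h import *
im=imaging.snapshot("scene")
a=cv2.resize(im[200:252,262:302],None,fx=11,fy=11,interpolation=cv2.INTER_CUBIC)
def draw(phi,col):
    # outline of patch 27 wide (arc), 52 high, centred 47 above foot
    pts=[]
    for da,h in [(-31,.021),(-31,.073),(31,.073),(31,.021)]:
        t=np.radians(phi+da);pts.append((proj("scene",MAT+[.026*np.cos(t),.026*np.sin(t),h])-[262,200])*11)
    cv2.line(a,tuple(pts[2].astype(int).tolist()),tuple(pts[3].astype(int).tolist()),col,1)
    print(phi,pts[2],pts[3])
for ph,c in((-30,(0,0,255)),(-13,(255,0,255)),(4,(0,255,255))): draw(ph,c)
cv2.imwrite("pics/g.png",a)
# hand joint indicator
s=cv2.cvtColor(im,cv2.COLOR_BGR2HSV)
```

```text
-30 [115.1586 272.4955] [135.8483 413.2146]
-13 [135.5719 288.0976] [155.6911 428.7386]
4 [162.0781 298.3298] [181.4165 438.9232]
```

View pics/g.png

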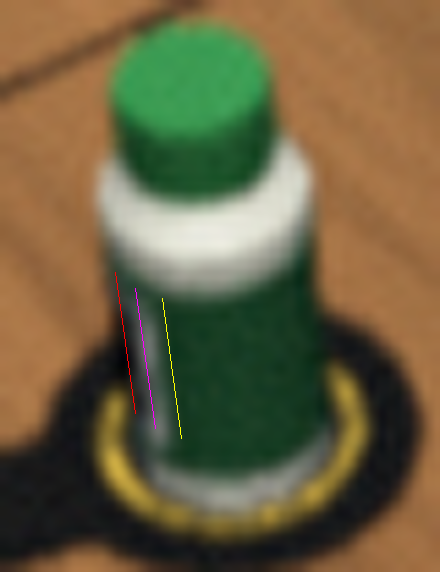

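The code's white margin lies within a few degrees of the line predicted for -13° (magenta), well inside the ±17° lines. Last check before handing in: is the hold-down arm still up, and is the bottle still?

Run:
```python
from h import *
im=imaging.snapshot("top");h=cv2.cvtColor(im,cv2.COLOR_BGR2HSV)
g=np.argwhere(cv2.inRange(h[140:280,180:290],(0,150,80),(8,255,255)))[:,::-1]+[180,140]
print("red",len(g),g.mean(0),"pred up",proj("top",handle(1.65)),"down",proj("top",handle(0)))
s=telemetry.sense();print(s["force"],abs(s["joint_velocities"]).max(),s["time"])
print(order.close_job())
```

```text
red 227 [198.1718 149.1894] pred up [197.9085 149.47  ] down [223.9046 255.2185]
[-0.3006  0.0288 -0.8229] 0.09183829321076385 20.6
the job is handed in; nothing more can be done
None
```

I lifted the hold-down arm to its stop, moved the bottle from the labeller onto the scan mat, and handed the job in at about 20.6 s. Handing in gives no verdict.

**How it went:** I stood the bottle on the mat with its code about 113° off the scanner. I then regrasped it by the cap from above, lifted it 15 mm, turned it to face the scanner and set it down again.

**Last checks:**
- **Hold-down arm:** up. The red handle is at pixel (198.2, 149.2) in the top view, and the calculated position at 1.65 rad is (197.9, 149.5).
- **Bottle position:** it stands upright within the yellow ring. By eye, the cap in the top view is within about 1 px of where it should be.
- **Code direction:** it faces the scanner, about 4° off square as estimated from a grazing view of the code's edge (17° allowed). This is the least certain check, because no camera saw the code face-on after the turn.
- **Robot:** clear of everything, with only noise-level force readings.

One check disagreed. An automatic colour measurement put the cap about 9 mm off centre, but it had picked up the green label as well, so I went by the picture. I didn't measure the other bottles, bowl, trowel and spray bottle again at the end. Nothing in the moves or force readings suggested I had touched them.

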